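Set a test cassette on the sloping reading stand

ROBOT

A 6-joint arm with a two-finger parallel gripper is mounted at the origin on the work surface. World frame = base frame: x ahead of the robot, y to its left, z up, the work surface at z = 0. Lengths are in m, angles in degrees, forces in N, time in s.
With the tool pointing down it reaches from about 0.375 to 0.75 m from the base axis. Payload 9 kg.
Tool frame: the origin (TCP) lies where the fingers leave the gripper's body, on its centre line; the fingertips stand 73 mm ahead of it and the grasp point (between the pads) lies 54 mm ahead of it (robot.tip_reach is the distance from the TCP to the fingertips, in m); z points along the fingers, y is the direction in which the jaws open and shut (so a half turn about z gives the same grasp; the last joint's range is limited). The gripper opens to 85 mm and grips with 20 to 120 N. Pads are 22 mm wide; open, the fingers measure 114 mm over their backs; the gripper's body (76 mm by 85 mm) begins 54 mm behind the grasp point. The pads swing forward as they close: fully open they stand 13 mm farther back than shut.
Start: joints at [61.381, 5.964, 5.575, 89.605, 0, 77.527], TCP at [0.167, 0.576, 0.304] pointing down, gripper open.
Joint ranges: [-171.21, 171.21], [-48.23, 106.86], [-62.78, 66.21], [-105.2, 120.99], [-86.42, 89.51], [-180, 180]. Speed limits (degrees/s): [127.2, 127.2, 147.25, 180, 180, 180].

INTERFACE

Orientations are given as [roll, pitch, yaw] about the fixed x, y, z axes, in that order (R = Rz(yaw) Ry(pitch) Rx(roll)).
In Python, from plant import robot gives the robot as it stands. Calls block until the motion is done:
- robot.move_pose(position, orientation): joint-space move of the TCP to a pose.
- robot.line_to(position, vel=0.15, rotation=None, guard=None): straight line of the TCP; rotation=None keeps the orientation; vel is the mean speed in m/s. With guard (N) it stops when the force on the tool has changed by that much, and returns True; else False.
- robot.goto_joints(angles): joint-space move.
- robot.set_gripper(opening): finger opening in m; the grip force is fixed at half the most; returns when the fingers have stopped.
- robot.pause(seconds).
- robot.ik(position, orientation): joint angles nearest the present ones, or None.
- robot.observe(): the state.
- robot.grab_frame(name): name is "side" or "top"; returns the picture (384x512x3 uint8, blue, green, red); there is no depth.
- robot.get_calibration(name): a dict with "vertical_fov" (degrees; the focal length in pixels is half the picture's height over the tangent of half this angle, whatever the lens; pixels are square), "cx", "cy" (the principal point, pixels), "k1" (the pictures are not rectified: a ray, as slopes to the right and down, at radius r is drawn at 1 + k1 r^2 times it, then the intrinsics apply), "rvec" (rotation vector, rad) and "tvec" (3), from world to camera coordinates, as OpenCV has them. Camera axes: x right, y down, z forward; pixel columns grow to the right and rows downward; lengths in m; the calibration is good to about 2 mm. A picture is of the moment at which its call begins. get_calibration takes no time and is no camera call.
A pose or a line that the arm cannot do raises robot.IKError and nothing moves.
- robot.job_done(): hands the job in, once; it reports no verdict.
The state is a dict: "time": time; "q": joint angles; "qvel": joint speeds; "joint_torque": joint torques, N m; "tool_pos": TCP position; "tcp_rot": TCP orientation; "ft_force": force on the tool from outside, world axes, zero at the start; "torque": the same for the moment, N m; "gripper_width": finger opening in m.
Only numpy, scipy, OpenCV 4.12 (cv2) and the standard library are available. Lean on these libraries where they do the work, as an engineer would, in place of code of your own. Each camera call takes 0.05 s, during which the arm holds its last target. There are 200 camera calls.

TASK

Three white test cassettes lie on the table: pick up the wide one, the one with two result windows side by side, and set it down gently, windows up, on the sloping reading stand. It should lie flat on the slope, long sides running straight up the slope, one short end (either one) resting against the steel ledge at about the middle of the ledge. Leave the two narrow cassettes where they lie, and do not drop or throw the wide one.

Things in the scene. Friction and masses are not known exactly. Their poses are not given: they have to be found in the camera images.
- twin_center (a point): centre of the wide white test cassette, a rigid block 80 mm long (its x), 44 wide (its y), 12 thick (its z, out of the window face), 45 g; two small windows and two round wells side by side on top. Starts flat on the table, windows up, this point 6 mm above it. Grip it across the 44 mm width. Home on the stand, this point is 40 mm up the slope from the ledge, 6 above the deck
- ledge: steel ledge at the low edge (nearest the robot) of the fixed reading stand. Origin: mid-ledge, in the corner of deck and ledge, 16 mm above the table. x: up the slope along the deck; y: along the ledge; z: square out of the deck. Deck: slippery grey plate at 28 degrees, 150 mm wide (y), 104 long (x from 0); cassettes slide down it to the ledge. Ledge: 6 mm thick, 150 long, 10 above the deck
- single_a_center (a point): centre of one narrow white test cassette with a single window, 80 mm long (x), 26 mm wide (y), 12 mm thick, lying flat on the table; a bystander to be left alone
- single_b_center (a point): centre of the other narrow white test cassette, of the same size and look; a bystander to be left alone
There are look-alikes about, which are no part of the job. Of the things shaped like the part that bears ledge, the aluminium one is meant. Leave any yellow look-alike of the part that bears twin_center alone.

How it is judged:
By the outcome, as a careful person would: the job done as asked, in the order asked, and still so for the second after the job is handed in, with the robot touching nothing.
It also fails if it takes over 38 s, if anything falls off the work surface, if the arm or the gripper's body presses on something with over 40 N, if the wrist force passes 120 N, or if a joint passes its speed limit or range.

## Working session

There is one attempt and no reset: what is moved stays moved. The work goes in short steps, each a Python script; the robot and the scene stay as the last script left them, time stands still between calls to the robot, and variables do not carry over. Pictures are saved under pics/ and viewed, about 8 in all and at most 12, crops included, and the job is handed in when it is done.

```bash
mkdir -p pics; ls; cat > h.py <<'E'
import numpy as np, cv2
from plant import robot
def cam(n):
    c=robot.get_calibration(n); f=192/np.tan(np.radians(c["vertical_fov"])/2)
    return f,c["cx"],c["cy"],c["k1"],cv2.Rodrigues(np.array(c["rvec"],float))[0],np.array(c["tvec"],float).ravel()
def ray(n,u,v):
    f,cx,cy,k,R,t=cam(n)
    p=np.array([(u-cx)/f,(v-cy)/f]); s=p.copy()
    for _ in range(30): s=p/(1+k*(s@s))
    return -R.T@t, R.T@np.array([*s,1])
def onz(n,u,v,z):
    o,d=ray(n,u,v); return o+d*(z-o[2])/d[2]
def proj(n,P):
    f,cx,cy,k,R,t=cam(n); c=R@np.array(P)+t; s=c[:2]/c[2]
    s=s*(1+k*(s@s)); return s*f+[cx,cy]
def tri(u1,u2): # side px, top px
    o1,d1=ray("side",*u1);o2,d2=ray("top",*u2)
    A=np.c_[d1,-d2];x=np.linalg.lstsq(A,o2-o1,rcond=None)[0]
    a,b=o1+d1*x[0],o2+d2*x[1]; return (a+b)/2,np.linalg.norm(a-b)
E
python3 - <<'E'
from h import *
for n in("side","top"):
    i=robot.grab_frame(n);cv2.imwrite(f"pics/{n}0.png",i)
    c=robot.get_calibration(n);print(n,c, cam(n)[0]); print(ray(n,256,192))
print(robot.observe())
a=cv2.imread("pics/top0.png");cv2.imwrite("pics/top0b.png",cv2.resize(a,(800,600),interpolation=cv2.INTER_CUBIC))
a=cv2.imread("pics/side0.png");cv2.imwrite("pics/side0b.png",cv2.resize(a,(800,600),interpolation=cv2.INTER_CUBIC))
E
```

```text
pics
side {'vertical_fov': 42.55520004506379, 'cx': 256.06194846040984, 'cy': 190.51548625491628, 'k1': 0.020836194449512624, 'rvec': array([ 2.40071818, -0.58429497,  0.20516618]), 'tvec': array([-0.41039659,  0.16428704,  1.14425457])} 493.0239744066845
(array([ 0.09348169, -0.71656877,  0.99122373]), array([ 0.28704828,  0.55853492, -0.77823589]))
top {'vertical_fov': 52.078688350229555, 'cx': 255.74273287966463, 'cy': 185.98597083918523, 'k1': 0.03640356470150275, 'rvec': array([ 2.19176729, -2.15391184,  0.066232  ]), 'tvec': array([-0.0356087 ,  0.47652641,  1.04243994])} 392.9732214938891
(array([ 0.39406823, -0.04662869,  1.07590075]), array([ 0.06299991,  0.01730758, -0.99798101]))
{'time': 0.1, 'q': array([6.13813964e+01, 5.99617454e+00, 5.53157218e+00, 8.96052252e+01,
       9.75527551e-06, 7.75264951e+01]), 'qvel': array([ 0.11512997, -0.11332333,  0.06989346, -0.05115506, -0.13377752,
        0.02642009]), 'joint_torque': array([ 6.27869245e-03, -5.58211291e+01,  5.04717064e+01,  1.32385246e-02,
       -2.67911082e-04, -5.26183317e-05]), 'tool_pos': array([0.16672917, 0.57614361, 0.3031906 ]), 'tcp_rot': array([-1.79931823e+02, -1.50914529e-02,  1.63854892e+02]), 'ft_force': array([ 0.45620055, -0.36966974, -1.4696545 ]), 'torque': array([ 0.01573953,  0.02659609, -0.02644102]), 'gripper_width': 0.08501344110891959}
```

View pics/top0b.png

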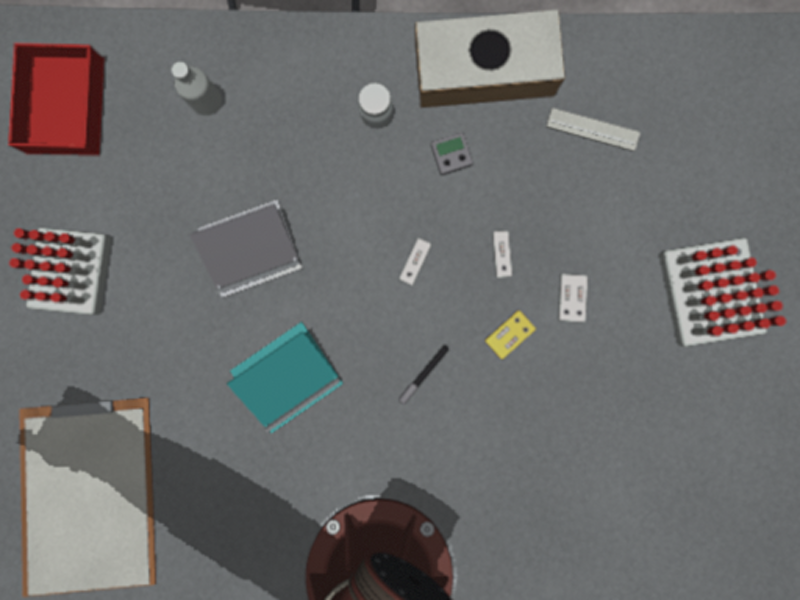

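View pics/side0b.png

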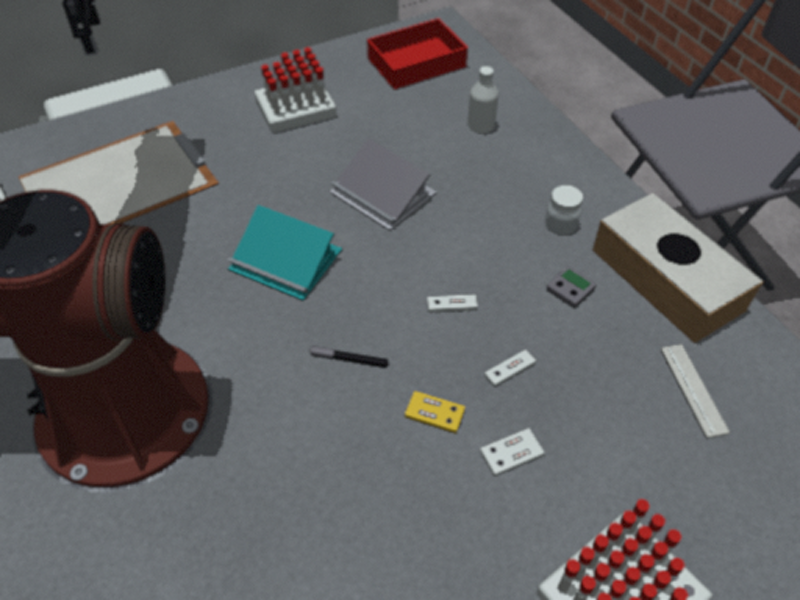

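Candidates in the top view (800x600):
- **Cassettes:** the wide white one is at (573,298). The narrow ones are at (415,262) and (502,254), and the yellow look-alike is at (511,335).
- **Stands:** grey/aluminium at (246,248), teal at (285,377).

The wide white cassette (two windows) and the grey stand fit the description. I'll confirm both in enlarged crops.

```bash
python3 - <<'E'
import cv2,numpy as np
a=cv2.imread("pics/top0.png");b=cv2.imread("pics/side0.png")
def crop(i,x,y,w,h,s):return cv2.resize(i[y:y+h,x:x+w],None,fx=s,fy=s,interpolation=cv2.INTER_CUBIC)
# stand top: origin (115,120) 90x75; twin top: (340,165) 
t=np.vstack([np.hstack([crop(a,115,120,50*2-20,75,4.0*1.25*1),crop(a,335,155,80,75,5)]),])
cv2.imwrite("pics/ctop.png",t)
s=np.hstack([crop(b,205,80,80,75,5),crop(b,290,260,80,75,5)])
cv2.imwrite("pics/cside.png",s);print(t.shape,s.shape)
E
```

```text
(375, 800, 3) (375, 800, 3)
```

View pics/ctop.png

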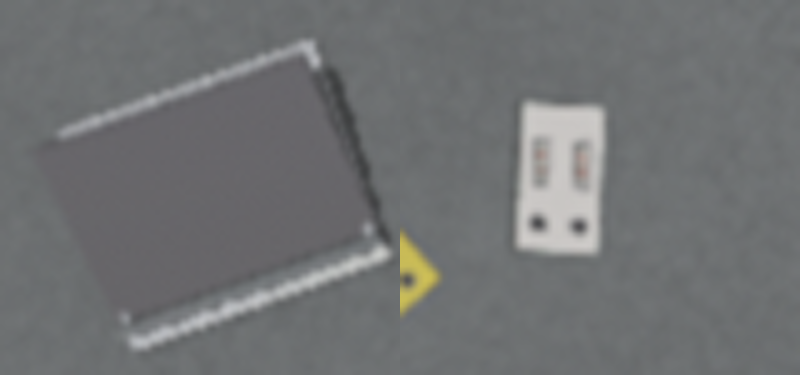

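View pics/cside.png

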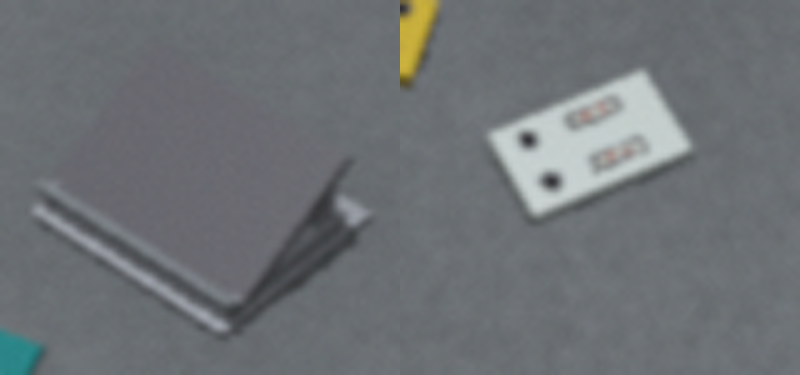

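The crops confirm that the wide white cassette with two windows and wells, and the grey/aluminium stand, are the right ones. Next I'll fit the poses from the corners and overlay the model.

```bash
cat >> h.py <<'E'
def px(X,Y,ox,oy,s=5): return ((X+.5)/s-.5+ox,(Y+.5)/s-.5+oy)
c28,s28=np.cos(np.radians(28)),np.sin(np.radians(28))
def stand(p,P): # ledge frame -> world ; p=x,y,yaw(rad)
    P=np.atleast_2d(P); h=P[:,0]*c28-P[:,2]*s28; z=.016+P[:,0]*s28+P[:,2]*c28
    c,s=np.cos(p[2]),np.sin(p[2])
    return np.c_[p[0]+c*h-s*P[:,1],p[1]+s*h+c*P[:,1],z]
E
python3 - <<'E'
from h import *
from scipy.optimize import least_squares
T=[px(x,y,335,155) for x,y in[(123,102),(205,106),(200,254),(115,249)]]
S=[px(x,y,290,260) for x,y in[(645,67),(694,150),(535,220),(487,133)]]
S=[(u-80,v) for u,v in S]
# order: far-left, far-right, near-right, near-left ; long axis = near->far
for n,Q in(("top",T),("side",S)):
    W=np.array([onz(n,*q,.012) for q in Q]);print(n,W.round(4).tolist())
    l=(W[0]+W[1]-W[2]-W[3])/2;w=(W[0]+W[3]-W[1]-W[2])/2
    print(W.mean(0),"len",np.linalg.norm(l),"wid",np.linalg.norm(w),"yaw",np.degrees(np.arctan2(l[1],l[0])),np.degrees(np.arctan2(w[1],w[0]))-90)
obs=[("top",px(38,150,115,120),(.104,.075,0)),("top",px(306,48,115,120),(.104,-.075,0)),
("side",px(352,158,205,80),(.104,-.075,0)),("side",px(168,42,205,80),(.104,.075,0)),]
f=lambda p:np.concatenate([proj(n,stand(p,P)[0])-q for n,q,P in obs])
r=least_squares(f,[.5,.2,.35]);p=r.x;print(p,np.degrees(p[2]),r.fun.round(2))
np.save("p0.npy",p)
for n,o,name in(("top",(115,120),"ctop"),("side",(205,80),"cside")):
    im=cv2.imread(f"pics/{name}.png")
    for xs,z,col in(((0,.104),0,(0,255,0)),((-.006,0),.010,(0,0,255))):
        q=[proj(n,stand(p,(x,y,z))[0]) for x,y in((xs[0],-.075),(xs[1],-.075),(xs[1],.075),(xs[0],.075))]
        q=np.array([((u-o[0]+.5)*5-.5,(v-o[1]+.5)*5-.5) for u,v in q])
        cv2.polylines(im,[q.round().astype(int)],True,col,1)
    cv2.imwrite(f"pics/o_{n}.png",im[:,:400])
cv2.imwrite("pics/o.png",cv2.hconcat([cv2.imread("pics/o_top.png"),cv2.imread("pics/o_side.png")]))
E
```

```text
top [[0.5121, -0.3063, 0.012], [0.5106, -0.3501, 0.012], [0.4307, -0.347, 0.012], [0.4325, -0.3018, 0.012]]
[ 0.47145973 -0.32631809  0.012     ] len 0.07979044656288657 wid 0.044523118236438064 yaw -2.727453216457816 -2.141789461736181
side [[0.5122, -0.3073, 0.012], [0.5084, -0.3518, 0.012], [0.4288, -0.3482, 0.012], [0.432, -0.303, 0.012]]
[ 0.47033634 -0.32759088  0.012     ] len 0.08000088547305803 wid 0.04499725198424759 yaw -2.808080118441734 -4.429380056020278
[0.50519797 0.21897312 0.36103143] 20.685576986553045 [-0.09 -0.76  0.86  0.47  0.81 -0.47 -1.54 -0.49]
```

View pics/o.png

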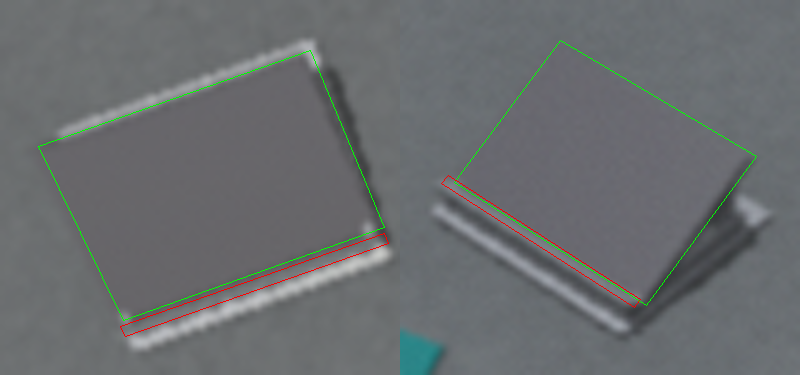

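The model fits to within about 1 px, and the cassette measures 80 x 44–45 mm as specified. I'll refine the stand with the ledge features, check IK for both poses, then pick.

```bash
cat >> h.py <<'E'
from scipy.spatial.transform import Rotation as Ro
def rpy(x,y,z): return Ro.from_matrix(np.c_[x,y,z]).as_euler('xyz',degrees=True)
def place_rot(p,sg):
    z=-(stand(p,(0,0,1))[0]-stand(p,(0,0,0))[0]); y=sg*(stand(p,(0,1,0))[0]-stand(p,(0,0,0))[0])
    return rpy(np.cross(y,z),y,z)
E
python3 - <<'E'
from h import *
from scipy.optimize import least_squares
a=[onz("top",*px(x,y,115,120),0.003) for x,y in((135,345),(388,255))]
b=[onz("side",*px(x,y,205,80),0.003) for x,y in((37,210),(225,330))]
for w in(a,b):
    d=w[1]-w[0];print("base strip",np.round(w,4).tolist(),np.linalg.norm(d),np.degrees(np.arctan2(d[1],d[0]))+90)
obs=[("top",px(38,150,115,120),(.104,.075,0)),("top",px(306,48,115,120),(.104,-.075,0)),
("side",px(352,158,205,80),(.104,-.075,0)),("side",px(168,42,205,80),(.104,.075,0)),
("side",px(240,303,205,80),(-.003,-.075,.01)),("side",px(39,184,205,80),(-.003,.075,.01))]
f=lambda p:np.concatenate([proj(n,stand(p,P)[0])-q for n,q,P in obs])
p=least_squares(f,[.5,.2,.35]).x;print(p,np.degrees(p[2]),f(p).round(2));np.save("p.npy",p)
for yaw in(-3,177):print(yaw,robot.ik([.471,-.327,.08],[180,0,yaw]),robot.ik([.471,-.327,.2],[180,0,yaw]))
n=stand(p,(0,0,1))[0]-stand(p,(0,0,0))[0]
for sg in(1,-1):
  for h in(.07,.15):
    r=place_rot(p,sg);print(sg,r,robot.ik(stand(p,(.043,0,.006+h))[0],r))
E
```

```text
base strip [[0.4658, 0.2859, 0.003], [0.5178, 0.1486, 0.003]] 0.14678504994889477 20.738676240902336
base strip [[0.4651, 0.2856, 0.003], [0.5184, 0.1485, 0.003]] 0.1470390033972037 21.251840076963063
[0.50499773 0.21797516 0.3712869 ] 21.273172082294128 [ 0.04 -0.28  0.8   0.4   0.84 -0.52 -1.87 -0.29 -0.33  0.09  0.99 -0.6 ]
-3 [-47.83422535   6.30873436 -17.65006457  66.04120106   0.
 135.16577465] [-47.83422535   1.68158678  -9.68173308  78.63668014   0.
 135.16577465]
177 [-47.83422535   6.30873436 -17.65006457  66.04120106   0.
 -44.83422535] [-47.83422535   1.68158678  -9.68173308  78.63668014   0.
 -44.83422535]
1 [-180.           28.         -158.72682792] [  6.87431213 -29.86302188 -51.24549588  41.36872196   6.70421396
 -12.77216992]
1 [-180.           28.         -158.72682792] [  5.49123166 -42.66060488 -51.85942162  53.70390149   7.33586317
 -14.01188937]
-1 [180.         -28.          21.27317208] [  6.87431213 -29.86302188 -51.24549588  41.36872196   6.70421396
 167.22783008]
-1 [180.         -28.          21.27317208] [  5.49123166 -42.66060488 -51.85942162  53.70390149   7.33586317
 165.98811063]
```

IK is fine for both with small wrist travel. Picking now: narrow the jaws to 58 mm, touch the table gently to find the tip height, then lift 2.5 mm and close.

```bash
python3 - <<'E'
from h import *
P=[.471,-.327]
robot.move_pose([*P,.17],[180,0,177]); o=robot.observe();print(o["time"],o["tool_pos"],o["tcp_rot"])
robot.set_gripper(.058);print(robot.observe()["gripper_width"],robot.observe()["time"])
robot.line_to([*P,.088],vel=.1)
f0=robot.observe()["ft_force"]
hit=robot.line_to([*P,.064],vel=.02,guard=4)
o=robot.observe();print(hit,o["tool_pos"],o["ft_force"]-f0,o["time"])
if hit:
    z=o["tool_pos"][2]+.003
    robot.line_to([*P,z],vel=.03)
    robot.set_gripper(.036);o=robot.observe();print(z,o["tool_pos"],o["ft_force"]-f0,o["gripper_width"],o["time"])
i=robot.grab_frame("top");j=robot.grab_frame("side")
c=lambda i,x,y:cv2.resize(i[y:y+100,x:x+100],None,fx=4,fy=4,interpolation=cv2.INTER_CUBIC)
cv2.imwrite("pics/grip.png",cv2.hconcat([c(i,315,140),c(j,275,235)]))
E
```

```text
3.4583 [ 0.47137064 -0.32652573  0.17011204] [1.79999362e+02 9.97462893e-03 1.77046119e+02]
0.05790355394538856 3.85
True [ 0.47092951 -0.32687473  0.06802051] [-1.45530196  2.19036246  6.84095263] 5.7417
0.07102050732702361 [ 0.47110841 -0.32708634  0.0711777 ] [ 0.420473   -0.13644717  2.3974733 ] 0.04186660433741333 6.2917
```

View pics/grip.png

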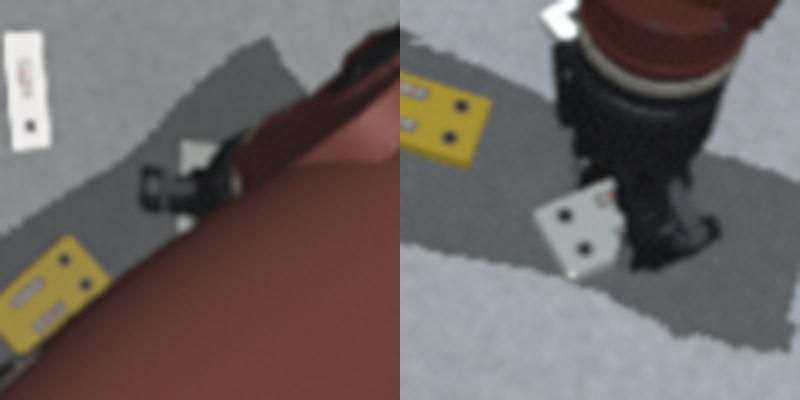

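The top view shows the fingers straddling the wide cassette at (190,190), and the side view shows it gripped across its width near the middle. Next I'll lift, check the hold, and carry it to about 10 mm above the deck.

```bash
python3 - <<'E'
from h import *
p=np.load("p.npy"); D=.0651
w=lambda x,y,h:stand(p,(x,y,.006+D+h))[0]
robot.line_to([.471,-.327,.22],vel=.15);o=robot.observe();print(o["gripper_width"],o["time"])
R=place_rot(p,1)
robot.move_pose(w(.044,.001,.09),R);o=robot.observe();print(o["tool_pos"],o["gripper_width"],o["time"])
robot.line_to(w(.044,.001,.010),vel=.06);robot.pause(.2)
o=robot.observe();print(o["tool_pos"],w(.044,.001,.010),o["tcp_rot"],R,o["ft_force"],o["time"])
i=robot.grab_frame("top");j=robot.grab_frame("side")
c=lambda i,x,y:cv2.resize(i[y:y+80,x:x+80],None,fx=5,fy=5,interpolation=cv2.INTER_CUBIC)
cv2.imwrite("pics/pre.png",cv2.hconcat([c(i,115,120),c(j,205,80)]))
E
```

```text
0.04211831288907146 7.5333
[0.47085513 0.2049491  0.17919441] 0.04261741388229972 9.4917
[0.50549822 0.21919547 0.10862298] [0.50535762 0.2191884  0.1082638 ] [-179.98878085   28.03244018 -158.72212735] [-180.           28.         -158.72682792] [ 0.44655058 -0.59781506 -0.58595071] 11.175
```

View pics/pre.png

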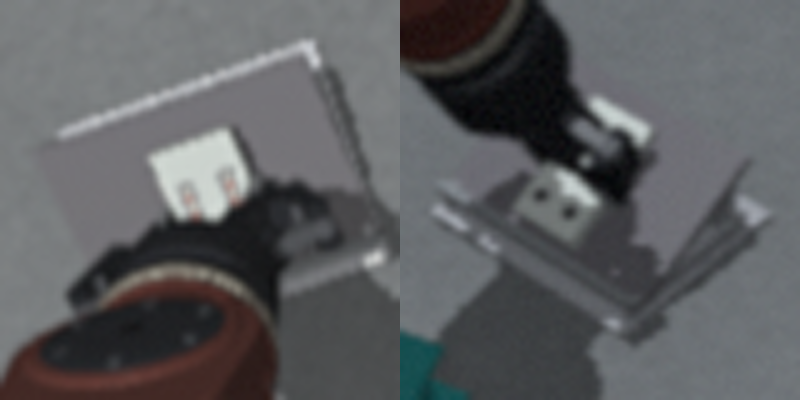

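It is in hand, windows up, over the middle of the deck. I'll compare the visible corners with the expected projection to check for in-hand tilt.

```bash
python3 - <<'E'
from h import *
p=np.load("p.npy")
im=cv2.imread("pics/pre.png");im=cv2.resize(im,None,fx=1,fy=1)
for n,o,k in(("top",(115,120),0),("side",(205,80),400)):
    for z,col in((.022,(0,0,255)),(.010,(0,255,0))):
        q=[proj(n,stand(p,(x,y,z))[0]) for x,y in((.004,-.021),(.084,-.021),(.084,.023),(.004,.023))]
        q=np.array([((u-o[0]+.5)*5-.5+k,(v-o[1]+.5)*5-.5) for u,v in q]);print(n,z,q.round().tolist())
        cv2.polylines(im,[q.round().astype(int)],True,col,1)
cv2.imwrite("pics/pre_o.png",im)
E
```

```text
top 0.022 [[287.0, 267.0], [225.0, 132.0], [144.0, 161.0], [209.0, 296.0]]
top 0.01 [[288.0, 260.0], [227.0, 125.0], [147.0, 154.0], [211.0, 288.0]]
side 0.022 [[566.0, 240.0], [650.0, 124.0], [592.0, 90.0], [509.0, 204.0]]
side 0.01 [[574.0, 248.0], [657.0, 134.0], [599.0, 99.0], [517.0, 212.0]]
```

View pics/pre_o.png

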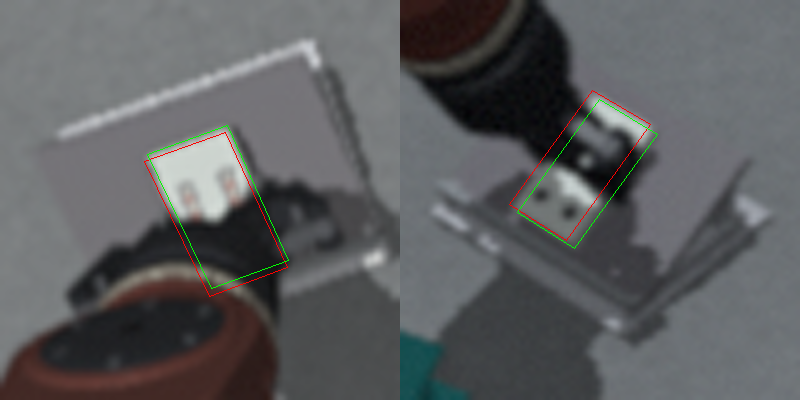

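The cassette matches its expected outline within about 2 mm, with no noticeable in-hand tilt. I'll lower under guard, slide to the ledge under guard, release and retreat.

```bash
python3 - <<'E'
from h import *
p=np.load("p.npy"); D=.0651
w=lambda x,y,h:stand(p,(x,y,.006+D+h))[0]
n=w(0,0,1)-w(0,0,0); u=w(1,0,0)-w(0,0,0)
f0=robot.observe()["ft_force"]
def rep(t,r=None):
    o=robot.observe();d=o["tool_pos"]-w(0,0,0);f=o["ft_force"]-f0
    print(t,r,"slope x %.4f h %.4f"%(d@u,d@n),"f.u %.1f f.n %.1f"%(f@u,f@n),"w %.4f"%o["gripper_width"],o["time"]);return d@u,d@n
r=robot.line_to(w(.044,.001,-.005),vel=.015,guard=3);x,h=rep("down",r)
r=robot.line_to(w(.034,.001,h+.0003),vel=.012,guard=4);x,h=rep("ledge",r)
robot.set_gripper(.058);robot.pause(.3);rep("open")
robot.line_to(w(x,.001,h+.08),vel=.1)
robot.set_gripper(.085)
q=robot.observe()["q"]; q[0]-=60; robot.goto_joints(q)
rep("away")
i=robot.grab_frame("top");j=robot.grab_frame("side")
cv2.imwrite("pics/topF.png",i)
c=lambda i,x,y:cv2.resize(i[y:y+80,x:x+80],None,fx=5,fy=5,interpolation=cv2.INTER_CUBIC)
cv2.imwrite("pics/fin.png",cv2.hconcat([c(i,115,120),c(j,205,80)]))
E
```

```text
down True slope x 0.0440 h 0.0005 f.u -0.4 f.n 7.1 w 0.0422 11.9417
ledge True slope x 0.0392 h 0.0005 f.u 1.6 f.n 3.2 w 0.0426 12.4
open None slope x 0.0393 h 0.0005 f.u 0.2 f.n 0.6 w 0.0579 13.0
away None slope x -0.1710 h 0.1919 f.u 0.4 f.n 0.3 w 0.0850 16.2833
```

View pics/fin.png

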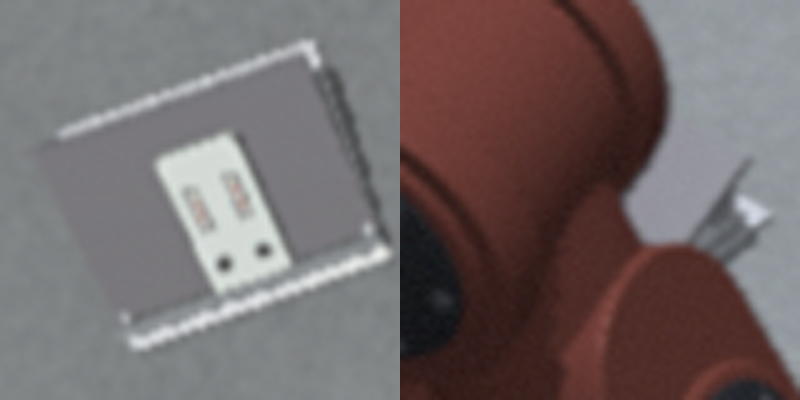

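```bash
python3 - <<'E'
from h import *
from scipy.optimize import least_squares
p=np.load("p.npy")
Q=[px(x,y,115,120) for x,y in((153,157),(236,133),(292,266),(220,293))]
L=[(.04,.022),(.04,-.022),(-.04,-.022),(-.04,.022)]
def f(a):
    c,s=np.cos(a[2]),np.sin(a[2])
    return np.concatenate([proj("top",stand(p,(a[0]+c*x-s*y,a[1]+s*x+c*y,.012))[0])-q for (x,y),q in zip(L,Q)])
r=least_squares(f,[.04,0,0]);print(r.x,np.degrees(r.x[2]),r.fun.round(2))
q=robot.observe()["q"];q[0]+=100;robot.goto_joints(q) # clear side view (over clipboard side)
j=robot.grab_frame("side");i=robot.grab_frame("top");print(robot.observe()["time"])
c=lambda i,x,y:cv2.resize(i[y:y+80,x:x+80],None,fx=5,fy=5,interpolation=cv2.INTER_CUBIC)
cv2.imwrite("pics/fin2.png",cv2.hconcat([c(j,205,80),cv2.resize(i[115:195,235:315],None,fx=5,fy=5)]))
E
```

```text
[ 0.04055687 -0.00154615 -0.0120807 ] -0.6921728569559337 [ 0.36  0.39 -0.2  -0.42  0.48 -0.02 -0.65  0.06]
19.3833
```

View pics/fin2.png

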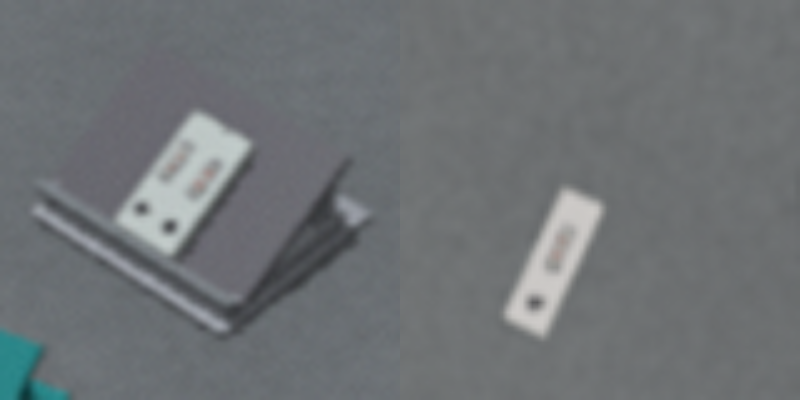

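The side view shows the cassette flat on the slope, windows up and square, with its low end at the ledge from (115,220) to (178,255), near mid-ledge. The fit gives 40.6 mm up the slope (home is 40), 1.5 mm off the middle and 0.7° of skew. I'm handing in.

```bash
python3 - <<'E'
from h import *
a=cv2.imread("pics/top0.png").astype(int);b=robot.grab_frame("top").astype(int)
for s in(np.s_[145:190,250:280],np.s_[143:182,310:333],np.s_[195:232,308:346]):
    m=[np.argwhere((x[s].max(2)>150)).mean(0).round(1) for x in(a,b)];print(m)
print(robot.job_done())
E
```

```text
[array([21.7, 15.3]), array([21.7, 15.3])]
[array([18.7, 11.2]), array([18.8, 11.3])]
[array([18.9, 18.1]), array([18.9, 18.2])]
the job is handed in; nothing more can be done
None
```

I picked up the wide white two-window cassette and set it on the aluminium stand, then handed the job in. I lowered it to the deck under force guard, slid it gently to the ledge, released it and moved the arm clear. The clock read about 19.4 s at the last check, against the 38 s limit.

**Placement:** the last pictures show it lying flat, windows up, with its low end at the ledge. The fit puts its centre 40.6 mm up the slope (home is 40), about 1.5 mm off mid-ledge, with 0.7° of skew. Reading the middle from the ledge-end marks in the picture suggested up to 4 mm off.

**Bystanders:** the two narrow cassettes and the yellow look-alike have not moved, within 0.1 px between the first and last pictures.

**Less certain:** the ledge guard tripped at only about 1.6 N along the slope, so that reading alone doesn't prove contact. I relied on the fit and the final pictures for that.

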